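# Hang a wet lacquered panel on the snap hook of a curing carousel

## Task

The red panel clipped under its wooden batten is freshly lacquered and still wet. Lift it off the coating trestle by the batten and hang it by its steel eye on the free snap hook of the curing carousel, gently pushing the eye in past the sprung gate until the gate has snapped shut above it, and leave it hanging still. Let nothing touch the red lacquer, and leave the two black panels alone.

Things in the scene. Friction and masses are not known exactly. Their poses are not given: they have to be found in the camera images.
- batten (a point): Centre of the hanging batten, the red work's bare wooden top bar: 14 mm thick (x), 220 mm long (y), 32 mm high (z up). Grip it across x from above, beside the eye, at y = +72 or -72 mm, with fingertips no lower than its underside. Below it two brass clips (at y = +-45) hold the wet panel from z = -30 to -130 mm. All about 140 g.
- eye (a point): Centre of the top bar of the steel eye on the middle of the batten, 78 mm above point batten. A long rigid upright loop of 5 mm wire in the y-z plane, clear opening 22 mm wide (y), 54 mm high; top bar straight along y for 16 mm. It goes over the nose from the robot's side, the nose passing through it, then down on the gate, which opens only downwards (3 to 6 N at its free end).
- panel (a point): Centre of the wet red panel, 6 mm thick (x), 160 mm wide, 100 mm high (z), 80 mm below point batten. Nothing may touch it. Hung, the eye's bar rests 6.5 mm above the axis of the hook's bar. The gate slips up past it only if it goes right down close along the nose's inner face (within about 2 mm); farther back it stops on the hook with the gate under it and is thrown out when let go.
- stand: Coating trestle, origin under the middle of its foot (140 x 270 mm, 18 mm thick). Two posts 103 mm either side (y), 22 mm wide, carry the batten's ends in open cradles: seats 165 mm above the table, lips 14 mm higher, 22 mm apart. The work lifts straight up out of them.
- rack: Curing carousel, locked: origin on the table under its post. Round foot 240 mm across, drive housing 160 mm across and 72 mm high, post 26 mm. Three level arms, 12 mm square, axis 312 mm up, run out about 160 mm, each with a snap hook under its end: the free one on -x (to the robot), the others 120 deg to either side, each with a black panel hanging.
- mark (a point): Mark on the carousel for the middle of the free hook: 174 mm out on -x from the post, 250 mm above the table; -x points out to the robot. The hook is screwed fast by its clamp up to 10 mm farther in or out along the arm (x) than this mark, different each time; it is true to it in y and z. So find the nose by sight or feel. Keep every push on hook and carousel under 20 N.
- gate (a joint): Angle (rad) of the free hook's sprung brass gate, 0 shut to 1.15 in: a 6 mm rod, level when shut, axis 19.5 mm above the bar's. From the hook's middle: bar (8 mm, level) from x = -14 to +14 at mark height; nose at x = -24 (8 mm, inner face -20), round top 33 mm up; gate hinged at x = +21, free end -17; shank at x = +24; clamp from 49 mm up, x = +14 to +34.
- hung1 (a joint): Swing (rad) of the black panel that hangs on the carousel's hook to the right (seen from the robot), 0 hanging straight down. Leave it alone.
- hung2 (a joint): Swing (rad) of the black panel that hangs on the carousel's hook to the left (seen from the robot), 0 hanging straight down. Leave it alone.
Things that resemble listed ones, but are neither listed nor needed, are in the scene too. Leave any green look-alike of the part that bears batten alone.

How it is judged:
On the way, in this order (a step that is already met when the one before it is completed fails the run):
1. the red work is lifted off the trestle and carried clear (distance of batten from where it was at the start of the episode above 0.08 m and contact force between work and stand below 0.05 N), for 0.1 s.
2. the eye has pushed the sprung gate in (value of joint gate above 0.12 rad and contact force between work and rack above 0.3 N), for 0.02 s.
At the end, for the whole second after the job is handed in: The eye's top bar lies inside the free hook on its level bar (centre 2 to 14 mm above the bar's axis, within 29 mm of the mark along the arm and 12 mm across), the gate is shut above it (under 0.08 rad), and the panel hangs upright (within 0.2 rad), released and still (under 50 mm/s and 0.4 rad/s) (x of eye in the frame of mark between -0.029 and 0.029 m and y of eye in the frame of mark between -0.012 and 0.012 m and z of eye in the frame of mark between 0.002 and 0.014 m and value of joint gate below 0.08 rad and angle between batten's own z axis and vertical below 0.2 rad and linear speed of work below 0.05 m/s and angular speed of work below 0.4 rad/s); the robot touches nothing.
It fails at once if something touches the wet red lacquer (contact force between work_lacquer and anything else above 0.3 N).
It fails at once if the work or the robot presses on the carousel or its hook with more than 20 N (contact force between any of work, the arm, the fingers and rack above 20 N).
It fails at once if one of the two black panels is knocked (swung by more than 0.15 rad) (value of joint any of hung1, hung2 above 0.15 rad or value of joint any of hung1, hung2 below -0.15 rad).
It also fails if it takes over 67 s, if anything falls off the work surface, if the arm or the gripper's body presses on something with over 40 N, if the wrist force passes 120 N, or if a joint passes its speed limit or range.

## Robot

A 7-joint arm with a two-finger parallel gripper is mounted at the origin on the work surface. World frame = base frame: x ahead of the robot, y to its left, z up, the work surface at z = 0. Lengths are in m, angles in rad, forces in N, time in s.
With the tool pointing down it reaches from about 0.425 to 0.925 m from the base axis. Payload 6.8 kg.
Tool frame: the origin (TCP) lies between the finger pads; the fingertips stand r.tip_reach ahead of it and the grasp point (between the pads) lies 11 mm behind it (r.tip_reach is the distance from the TCP to the fingertips, in m); z points along the fingers, y is the direction in which the jaws open and shut (so a half turn about z gives the same grasp; the last joint's range is limited). The gripper opens to 85 mm and grips with 20 to 120 N. Pads are 22 mm wide; open, the fingers measure 114 mm over their backs; the gripper's body (76 mm by 85 mm) begins 54 mm behind the grasp point. The pads swing forward as they close: fully open they stand 13 mm farther back than shut.
Start: joints at [1.137, 0.477, 0.022, 1.555, -0.011, 1.109, -0.083], TCP at [0.216, -0.64, 0.239] pointing down, gripper open.
Joint ranges: [-2.96, 2.96], [-0.34, 2.1], [-1.41, 1.46], [0.24, 2.44], [-1.37, 4.51], [0.17, 1.92], [-2.96, 2.96]. Speed limits (rad/s): [2.39, 2.39, 3.14, 3.14, 3.14, 3.14, 3.14].

## Interface

Orientations are given as a rotation vector (axis times angle).
In Python, from bench import r, eyes, spotter gives the robot as it stands.
- The arm moves only by the tool carry_out, never from a script. Its argument "series" is text: rows parted by semicolons, each of 5 numbers parted by spaces: the shift along the tool's x, y, z in cm, then the turn about the tool's z in rad, then the opening, from 0 (shut) to 1 (fully open). In form: x y z yaw gripper; .... A call has 1 to 8 rows; each row shifts and turns the commanded pose from where the row before left it, along the tool's axes as they then stand; what a row does not reach is not made up. A row lasts 1/8 s, in which the tool goes at most 62.5 mm and 10.7 degrees, less where a joint would pass 70% of its speed; a pose out of reach is approached as far as the arm can. A call with a gripper value outside its range is refused whole. The fingers move at their own pace and stop on an object; "grip_force" is the grip in N (left out, the last holds). Time passes only in rows, so rows that do not move let the fingers close. It gives the time, the measured TCP pose, the force and the opening at its end, in the units of the state.
- r.get_obs(): the state, without advancing time (a new reading comes with each control period).
- eyes.grab_frame(name): name is "scene" or "top" or "wrist"; returns a dict with "color" (400x640x3 uint8, blue, green, red), "intrinsics" (3x3 intrinsics, pixels), "D" ([k1, k2, p1, p2, k3] as OpenCV has them; the pictures are not rectified), "R" (3x3) and "t" (3): a world point X has camera coordinates R X + t; the wrist camera has in their place "T_tool_cam" (4x4, takes a point from camera to tool coordinates, whose origin is the TCP and whose axes are the flange's). Camera axes: x right, y down, z forward; pixel columns grow to the right and rows downward; lengths in m; the calibration is good to about 2 mm. A picture is of the moment at which its call begins: read the wrist's pose just before it. There is no depth.
- r.hand_in(): hands the job in, once; it reports no verdict.
Trained networks look in a picture, given as the dict that the camera call returned (one of the last four; its "shot" number tells which), for a name from the list of things; names that differ only in an ending like _2 or _b are one class to them, and where a whole thing is asked for, a point or a joint stands for the part that bears it (a point fixed in the world has none). Each returns a list of dicts, best first, with "confidence" (0 to 1); they miss things now and then, are a little off and sometimes report something else, mostly with a low value. They report only what shows in the picture. A call takes as long as a camera call. They do not tell look-alikes from the thing itself.
- spotter.search_frame(picture, query): "uv" ([column, row] in pixels, amid what is visible of it).
- spotter.trace(picture, query): "pixels" (400x640 bool, what is visible of it) and "uv" ([column, row] in pixels, amid what is visible of it).
- spotter.mark_of(picture, query): "uv" ([column, row] in pixels: a listed point, or the origin of a listed thing).
The state is a dict: "clock": time; "joints": joint angles; "qvel": joint speeds; "tau": joint torques, N m; "tcp_pos": TCP position; "orientation": TCP orientation; "contact_force": force on the tool from outside, world axes, zero at the start; "moment": the same for the moment, N m; "grip_width": finger opening in m.
Only numpy, scipy, OpenCV 4.12 (cv2) and the standard library are available. Lean on these libraries where they do the work, as an engineer would, in place of code of your own. Each camera call takes 0.05 s, during which the arm holds its last target.

## Working session

There is one attempt and no reset: what is moved stays moved. The work goes in short steps, Python scripts to look and compute and a tool call to move; the robot and the scene stay as the last step left them, time stands still between calls to the robot, and variables do not carry over. Pictures are saved under pics/ and viewed, and the job is handed in when it is done.

Besides the shell and the picture viewer there is one more tool, called after ">>>" by a JSON object that holds its "fn" and its "kwargs". carry_out: Moves the arm, as the interface text tells. Its arguments: {"type":"object","properties":{"series":{"type":"string"},"grip_force":{"type":"number"}},"required":["series"]}

```bash
ls; mkdir -p pics; cat > h.py <<'E'
import numpy as np, cv2
from bench import r, eyes, spotter
def snap(n,fn=None):
    o=r.get_obs(); f=eyes.grab_frame(n)
    if n=="wrist":
        Rt=cv2.Rodrigues(np.array(o["orientation"],float))[0]
        T=np.eye(4);T[:3,:3]=Rt;T[:3,3]=o["tcp_pos"]
        W=T@np.array(f["T_tool_cam"]); Wi=np.linalg.inv(W); f["R"]=Wi[:3,:3]; f["t"]=Wi[:3,3]
    if fn: cv2.imwrite("pics/"+fn,f["color"])
    return f
def ray(f,uv):
    p=cv2.undistortPoints(np.array([[uv]],float),np.array(f["intrinsics"]),np.array(f["D"]))[0,0]
    R=np.array(f["R"]);t=np.array(f["t"])
    d=R.T@np.array([p[0],p[1],1]); return -R.T@t, d/np.linalg.norm(d)
def proj(f,X):
    return cv2.projectPoints(np.array(X,float).reshape(-1,3),cv2.Rodrigues(np.array(f["R"]))[0],np.array(f["t"],float),np.array(f["intrinsics"]),np.array(f["D"]))[0][:,0]
def tri(l):
    A=0;b=0
    for f,uv in l:
        c,d=ray(f,uv);P=np.eye(3)-np.outer(d,d);A=A+P;b=b+P@c
    X=np.linalg.solve(A,b)
    return X,[np.linalg.norm(proj(f,X)[0]-uv) for f,uv in l]
E
python3 - <<'E'
from h import *
print(r.get_obs(), r.tip_reach)
for n in ["scene","top","wrist"]:
    f=snap(n,n+"0.png")
    for q in ["batten","eye","panel","stand","rack","gate","mark"]:
        try: print(n,q,[(np.round(d["uv"],1).tolist(),round(d["confidence"],2)) for d in spotter.mark_of(f,q)][:4])
        except Exception as e: print(n,q,e)
E
```

```text
pics
{'clock': 0.0, 'joints': array([ 1.13690371,  0.47777141,  0.02237865,  1.5564874 , -0.01148463,
        1.10927695, -0.08308297]), 'qvel': array([-6.55212194e-04,  7.03136572e-04, -4.50742037e-05, -9.82385671e-04,
        6.72743050e-04,  3.83513326e-04, -1.59705148e-03]), 'tau': array([-8.51569657e-04, -5.96450114e+01,  1.60730269e+00, -2.81194085e+01,
        1.25252159e-02,  9.22719715e-03, -3.54799454e-05]), 'tcp_pos': array([ 0.21581132, -0.6389509 ,  0.23833051]), 'orientation': array([-3.09826775e+00, -5.09225127e-01,  7.16974629e-04]), 'contact_force': array([ 1.17963032, -0.13013915, -0.30201642]), 'moment': array([-0.0418925 ,  0.03809576,  0.02526339]), 'grip_width': 0.08528786481391715} 0.008
scene batten [([372.2, 274.7], 0.95), ([436.5, 201.4], 0.67)]
scene eye [([443.2, 181.8], 0.89), ([377.7, 261.8], 0.73)]
scene panel [([432.0, 220.6], 0.89), ([373.4, 296.7], 0.56)]
scene stand [([422.4, 242.1], 0.85)]
scene rack [([260.8, 216.9], 0.72)]
scene gate it knows: batten, eye, mark, panel, rack, stand
scene mark []
top batten [([220.5, 154.9], 0.86), ([192.6, 261.5], 0.6)]
top eye [([179.7, 260.1], 0.84), ([214.1, 149.0], 0.82)]
top panel [([231.3, 162.9], 0.6)]
top stand [([213.2, 253.9], 0.77)]
top rack [([372.8, 192.8], 0.79)]
top gate it knows: batten, eye, mark, panel, rack, stand
top mark [([357.0, 264.1], 0.87)]
wrist batten []
wrist eye []
wrist panel []
wrist stand []
wrist rack []
wrist gate it knows: batten, eye, mark, panel, rack, stand
wrist mark []
```

View pics/scene0.png

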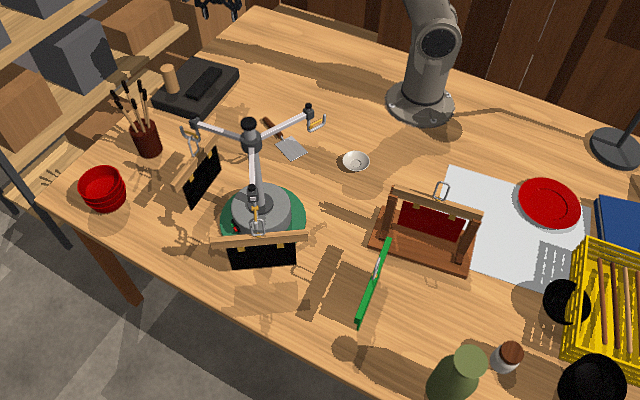

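View pics/top0.png

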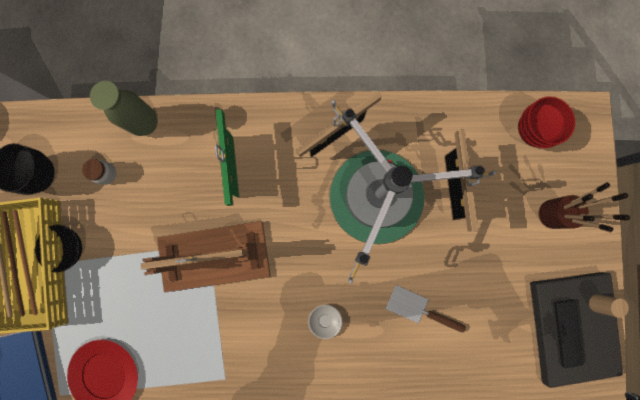

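```bash
python3 - <<'E'
from h import *
for n in ["scene","top"]:
    f=snap(n); R=np.array(f["R"]);print(n,f["intrinsics"][0],(-R.T@np.array(f["t"])).round(3),R[2].round(3))
E
```

```text
scene [464.69519391   0.         317.52237488] [1.237 0.27  1.068] [-0.523 -0.279 -0.805]
top [454.65887465   0.         316.05024815] [ 0.559 -0.064  1.149] [ 0.095  0.011 -0.995]
```

The scene picture shows the red work on the trestle, with its batten at about (436,201) and its eye at (443,182). The green decoy is at (372,275). The carousel is at about (252,130), and its free hook at (315,120) points to the robot. In the top picture the batten is at (195,260) and the free hook at about (357,264).

```bash
python3 - <<'E'
from h import *
s=snap("scene");t=snap("top")
def best(f,q,near):
    L=spotter.mark_of(f,q); L=[l for l in L if np.hypot(*(np.array(l["uv"])-near))<35]
    return L[0]["uv"] if L else None
for q,a,b in [("batten",(436,201),(192,261)),("eye",(443,182),(180,260)),("stand",(422,242),(213,254)),("rack",(260,217),(373,193)),("mark",(315,122),(357,264))]:
    u,v=best(s,q,a),best(t,q,b)
    print(q,u,v)
    if u is not None and v is not None: X,e=tri([(s,u),(t,v)]);print(X.round(4),np.round(e,1))
for n,f,c,w in [("s",s,(440,215),(60,60)),("s2",s,(312,122),(40,30)),("t",t,(200,258),(75,45)),("t2",t,(375,225),(60,60))]:
    im=f["color"][c[1]-w[1]:c[1]+w[1],c[0]-w[0]:c[0]+w[0]]; k=min(800/im.shape[1],600/im.shape[0])
    cv2.imwrite(f"pics/z_{n}.png",cv2.resize(im,None,fx=k,fy=k,interpolation=cv2.INTER_CUBIC)); print(n,c,w,k)
E
```

```text
batten [441.3, 204.8] [194.0, 262.3]
[0.5127 0.2193 0.1618] [2.2 2.5]
eye [444.5, 183.5] [181.9, 258.5]
[0.526  0.2135 0.2562] [0.7 0.8]
stand [422.0, 241.7] [217.7, 252.8]
[0.5285 0.2054 0.002 ] [2.7 2.9]
rack [260.5, 219.0] [376.3, 193.8]
[ 0.6765 -0.2049  0.0073] [0.5 0.6]
mark [313.5, 129.7] [356.6, 263.9]
[ 0.5126 -0.132   0.2446] [0.3 0.4]
s (440, 215) (60, 60) 5.0
s2 (312, 122) (40, 30) 10.0
t (200, 258) (75, 45) 5.333333333333333
t2 (375, 225) (60, 60) 5.0
```

View pics/z_s.png

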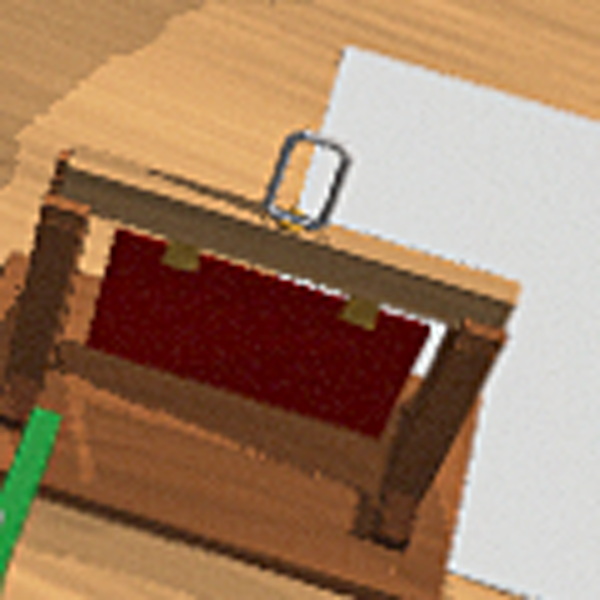

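View pics/z_s2.png

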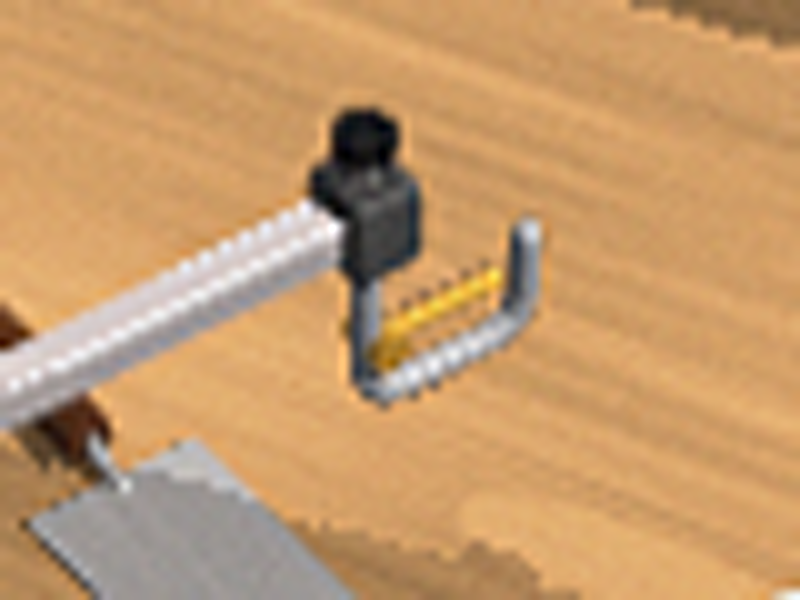

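View pics/z_t.png

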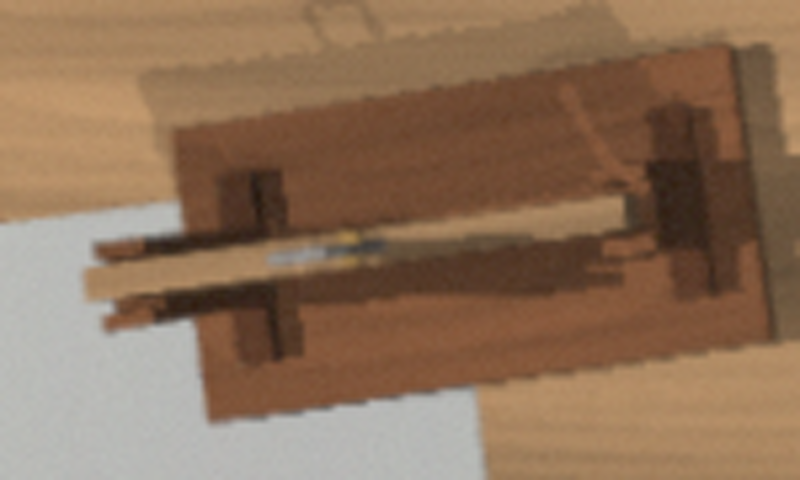

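View pics/z_t2.png

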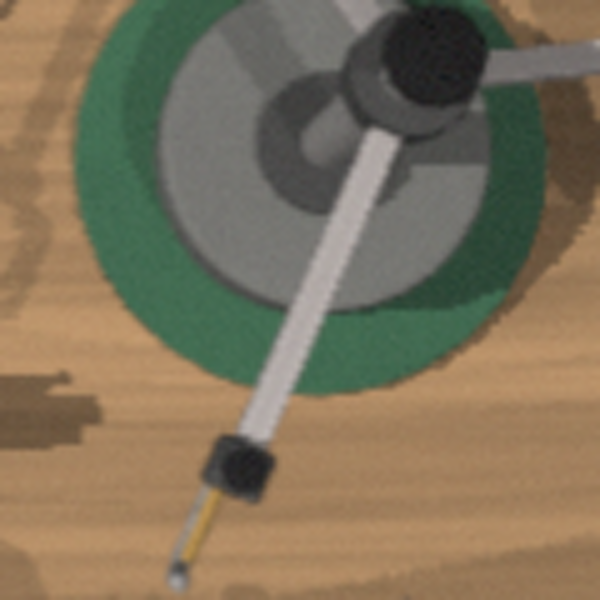

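```bash
cat >> h.py <<'E'
def tool():
    o=r.get_obs(); return o,cv2.Rodrigues(np.array(o["orientation"],float))[0]
def goto(p,yax=None):
    """shift in tool axes (cm) to world p; yaw to make tool y parallel to world dir yax"""
    o,R=tool(); d=R.T@(np.array(p)-o["tcp_pos"])*100
    yaw=0
    if yax is not None:
        v=R.T@np.array([*yax,0]); yaw=-np.arctan2(v[0],v[1]); yaw=(yaw+np.pi/2)%np.pi-np.pi/2
    print("TCP",o["tcp_pos"].round(4),"shift cm",d.round(2),"yaw",round(yaw,3),"F",o["contact_force"].round(2),"w",round(o["grip_width"],4),"t",round(o["clock"],2))
E
python3 - <<'E'
from h import *
o,R=tool();print(R.round(3)); f=eyes.grab_frame("wrist");print(np.array(f["T_tool_cam"]).round(3),f["intrinsics"])
s=snap("scene");t=snap("top")
# hand pixels
X,e=tri([(s,(324.3,114.3)),(t,(350.2,279.6))]);print("nose top",X.round(4),e)
# clamp knob top
# batten ends top face (right/left) 
for a,b in [((392,187.5),(317.0+0,0))]: pass
z=lambda px,o,k:(o[0]+(px[0]+.5)/k-.5,o[1]+(px[1]+.5)/k-.5)
S=lambda p:z(p,(380,155),5);T=lambda p:z(p,(125,213),5.3333)
# ends: top far edge corner(+x side top edge in scene = lower), ends
L,e1=tri([(s,S((515,297))),(t,T((85,271)))]);print("left",L.round(4),e1)
Rr,e2=tri([(s,S((62,168))),(t,T((622,200)))]);print("right",Rr.round(4),e2)
goto((0.37,-0.36,0.45)); 
E
```

```text
[[ 0.947  0.32   0.   ]
 [ 0.32  -0.947 -0.   ]
 [-0.     0.    -1.   ]]
[[ 0.    -0.963 -0.271  0.067]
 [ 1.     0.    -0.    -0.   ]
 [ 0.    -0.271  0.963 -0.133]
 [ 0.     0.     0.     1.   ]] [[346.90984201   0.         316.34095207]
 [  0.         346.90984201 204.48735246]
 [  0.           0.           1.        ]]
nose top [ 0.4852 -0.1168  0.2811] [np.float64(0.2298270208472861), np.float64(0.29808611900489584)]
left [0.5141 0.3205 0.1957] [np.float64(0.01934404323511277), np.float64(0.02161080344545474)]
right [0.542  0.1042 0.1886] [np.float64(0.7168936432983898), np.float64(0.8234284159224201)]
TCP [ 0.216  -0.6395  0.2393] shift cm [ 23.53 -21.55 -21.07] yaw 0 F [ 0.48  0.22 -0.32] w 0.0856 t 1.9
```

The two views put the nose tip at about (0.485, -0.117, 0.281). The batten centre is at about (0.521, 0.212), turned about 7°. I'll move up toward the hook for a wrist look.

>>> {"fn": "carry_out", "kwargs": {"series": "2.9 -2.7 -2.6 0 1;2.9 -2.7 -2.6 0 1;2.9 -2.7 -2.6 0 1;2.9 -2.7 -2.6 0 1;2.9 -2.7 -2.6 0 1;2.9 -2.7 -2.6 0 1;2.9 -2.7 -2.6 0 1;2.9 -2.7 -2.6 0 1"}}

```text
clock: 2.9
tcp_pos: [0.3671, -0.3593, 0.4484]
orientation: [3.1, 0.509, 0.0]
contact_force: [1.4, -0.2, -0.1]
grip_width: 0.0853
```

```bash
python3 - <<'E'
from h import *
goto((0.48,-0.12,0.45),(0.914,-0.406)); print(r.get_obs()["joints"].round(2))
E
```

```text
TCP [ 0.3671 -0.3593  0.4484] shift cm [ 18.35 -19.06  -0.17] yaw -0.827 F [ 1.43 -0.19 -0.06] w 0.0853 t 2.9
[ 0.78  0.08 -0.13  1.61  0.01  1.44 -0.6 ]
```

>>> {"fn": "carry_out", "kwargs": {"series": "3.7 -3.8 0 0 1;3.7 -3.8 0 0 1;3.7 -3.8 0 0 1;3.7 -3.8 0 0 1;3.6 -3.8 0 0 1;0 0 0 -0.17 1;0 0 0 -0.17 1;0 0 0 -0.17 1"}}

```text
clock: 3.9
tcp_pos: [0.4802, -0.1216, 0.4474]
orientation: [2.867, 1.283, 0.0]
contact_force: [-0.1, -0.3, -0.2]
grip_width: 0.0853
```

>>> {"fn": "carry_out", "kwargs": {"series": "0 0 0 -0.16 1;0 0 0 -0.16 1;0 0 0 0 1"}}

```text
clock: 4.28
tcp_pos: [0.4802, -0.1217, 0.4474]
orientation: [2.633, 1.714, 0.0]
contact_force: [-0.5, 0.7, -0.5]
grip_width: 0.0853
```

```bash
python3 - <<'E'
from h import *
goto((0.48,-0.12,0.45),(0.914,-0.406)); print(r.get_obs()["joints"].round(2))
f=snap("wrist","w1.png")
print(proj(f,[0.485,-0.117,0.279]))
for q in ["mark","rack"]: print([(l["uv"],l["confidence"]) for l in spotter.mark_of(f,q)])
E
```

```text
TCP [ 0.4802 -0.1217  0.4474] shift cm [ 0.15 -0.08 -0.26] yaw 0.002 F [-0.52  0.74 -0.5 ] w 0.0853 t 4.28
[ 0.51  0.07 -0.41  1.64  0.03  1.44 -0.32]
[[320.61362496 179.12115435]]
[([350.5, 174.1], 0.74)]
[([442.2, 149.0], 0.57)]
```

View pics/w1.png

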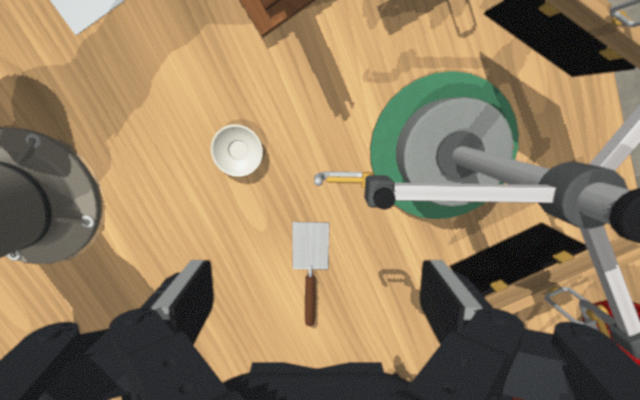

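The wrist view shows the nose tip at (319,179), where the earlier estimate projects to (320.6,179.1). The arm runs nearly level in the image. I'll refine the arm direction and the nose position.

```bash
python3 - <<'E'
from h import *
f=snap("wrist");t=snap("top");s=snap("scene")
c=f["color"][160:215,300:580]; cv2.imwrite("pics/w1z.png",cv2.resize(c,None,fx=2.85,fy=2.85,interpolation=cv2.INTER_CUBIC))
c=f["color"][165:210,310:400]; cv2.imwrite("pics/w1y.png",cv2.resize(c,None,fx=8,fy=8,interpolation=cv2.INTER_CUBIC))
E
```

```text
(no output)
```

View pics/w1z.png

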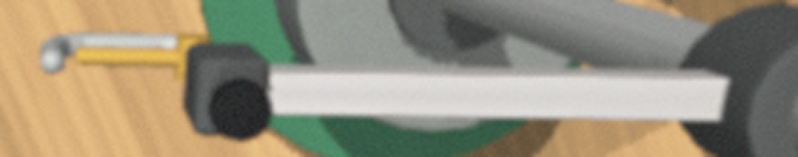

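View pics/w1y.png

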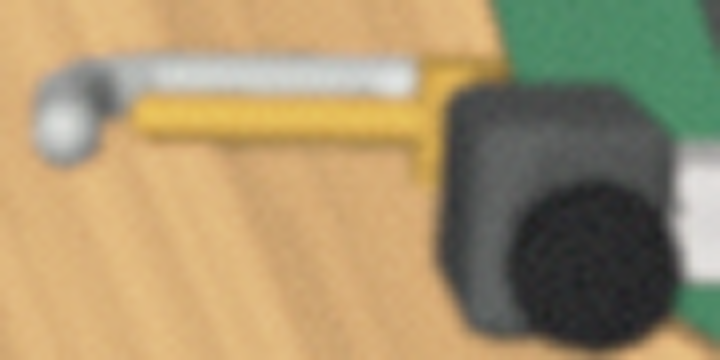

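```bash
python3 - <<'E'
from h import *
f=snap("wrist");t=snap("top");s=snap("scene")
def pl(f,uv,z):
    c,d=ray(f,uv); return c+d*(z-c[2])/d[2]
print("nose",pl(f,(317.9,180.8),.279), tri([(s,(324.3,114.5)),(t,(350.2,279.6)),(f,(317.9,180.8))]))
z=lambda p:(300+(p[0]+.5)/2.85-.5,160+(p[1]+.5)/2.85-.5)
for a,b in [((275,72),(715,77.5)),((275,114),(715,121))]:
    A,B=pl(f,z(a),.318),pl(f,z(b),.318); print(A,B,(B-A)[:2]/np.linalg.norm(B-A))
y=lambda p:(310+(p[0]+.5)/8-.5,165+(p[1]+.5)/8-.5)
print("gate",pl(f,y((137,117)),.2695),pl(f,y((415,122)),.2695))
print("bar",pl(f,y((150,75)),.250),pl(f,y((415,77)),.250))
E
```

```text
nose [ 0.48224285 -0.11734879  0.279     ] (array([ 0.48367162, -0.11727711,  0.27903479]), [np.float64(0.11490325493487706), np.float64(0.8309413010762216), np.float64(1.606746100800691)])
[ 0.53940251 -0.13728843  0.318     ] [ 0.64659766 -0.18648745  0.318     ] [ 0.90884664 -0.41713042]
[ 0.53531105 -0.14837128  0.318     ] [ 0.64370805 -0.19848281  0.318     ] [ 0.90769751 -0.41962512]
gate [ 0.48942073 -0.12105426  0.2695    ] [ 0.51820138 -0.13442084  0.2695    ]
bar [ 0.49183395 -0.1208344   0.25      ] [ 0.52099056 -0.13400229  0.25      ]
```

```bash
python3 - <<'E'
from h import *
goto((0.52,0.19,0.42),(0.992,0.128)); 
E
```

```text
TCP [ 0.4802 -0.1217  0.4473] shift cm [30.12 -8.95  2.73] yaw -0.544 F [-1.09 -0.58 -0.04] w 0.0853 t 4.72
```

>>> {"fn": "carry_out", "kwargs": {"series": "5 -1.5 0 0 1;5 -1.5 0 0 1;5 -1.5 0 0 1;5 -1.5 0.6 0 1;5 -1.5 1 0 1;5.1 -1.45 1.1 0 1;0 0 0 -0.18 1;0 0 0 -0.18 1"}}

```text
clock: 5.72
tcp_pos: [0.5195, 0.1908, 0.4199]
orientation: [-2.273, -2.168, 0.001]
contact_force: [0.2, -0.1, 0.3]
grip_width: 0.0853
```

>>> {"fn": "carry_out", "kwargs": {"series": "0 0 0 -0.18 1;0 0 0 0 1"}}

```text
clock: 5.98
tcp_pos: [0.5198, 0.1897, 0.4202]
orientation: [-2.081, -2.353, 0.0]
contact_force: [1.0, 0.0, 0.3]
grip_width: 0.0852
```

```bash
python3 - <<'E'
from h import *
goto((0.52,0.19,0.42),(0.992,0.128)); print(r.get_obs()["joints"].round(2))
f=snap("wrist","w2.png")
print(proj(f,[[0.521,0.2115,0.197],[.521,.2115,.26]]))
for q in ["batten","eye"]: print([(l["uv"],l["confidence"]) for l in spotter.mark_of(f,q)])
E
```

```text
TCP [0.5198 0.1897 0.4202] shift cm [0.02 0.02 0.02] yaw -0.005 F [1.01 0.02 0.3 ] w 0.0852 t 5.97
[ 0.15  0.23 -0.75  1.55  0.16  1.42 -0.48]
[[321.63768301 154.65976043]
 [322.70334789 164.47668918]]
[([496.0, 209.1], 0.83), ([321.0, 155.3], 0.65)]
[([324.1, 164.4], 0.96), ([532.5, 231.1], 0.79)]
```

View pics/w2.png

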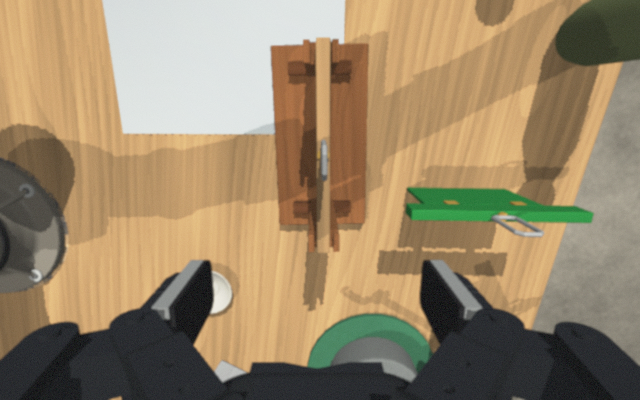

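The wrist view shows the batten running nearly vertical from (323,40) to (323,250), with the eye at (324,160). That agrees with the estimate. I'll refine the ends and the sideways position.

```bash
python3 - <<'E'
from h import *
f=snap("wrist")
c=f["color"][30:260,280:366]; cv2.imwrite("pics/w2z.png",cv2.rotate(cv2.resize(c,None,fx=3.4,fy=3.4,interpolation=cv2.INTER_CUBIC),cv2.ROTATE_90_CLOCKWISE))
g=cv2.cvtColor(f["color"],cv2.COLOR_BGR2HSV)
for row in (60,90,120,190,225,235): print(row,f["color"][row,308:340].tolist() if 0 else g[row,308:340,2].tolist())
E
```

```text
60 [155, 139, 127, 132, 132, 122, 109, 143, 190, 216, 215, 214, 212, 209, 206, 206, 205, 208, 208, 206, 201, 170, 119, 100, 123, 138, 139, 138, 136, 143, 134, 118]
90 [117, 113, 110, 110, 116, 116, 124, 148, 187, 214, 217, 216, 213, 213, 211, 208, 210, 204, 209, 208, 201, 176, 149, 141, 142, 142, 146, 150, 146, 145, 142, 141]
120 [114, 111, 112, 105, 110, 109, 108, 121, 160, 202, 217, 214, 215, 215, 210, 212, 209, 212, 208, 206, 199, 175, 142, 134, 138, 142, 147, 146, 145, 147, 147, 148]
190 [116, 107, 107, 107, 104, 103, 102, 102, 100, 97, 99, 98, 97, 101, 115, 145, 170, 180, 183, 183, 175, 166, 154, 148, 143, 138, 140, 142, 144, 145, 147, 147]
225 [128, 121, 121, 124, 118, 96, 77, 76, 93, 128, 156, 162, 165, 165, 169, 169, 174, 181, 185, 179, 175, 156, 135, 123, 119, 121, 122, 125, 125, 130, 140, 150]
235 [144, 158, 161, 159, 155, 140, 103, 85, 98, 129, 154, 164, 164, 163, 168, 168, 176, 192, 200, 205, 197, 178, 147, 137, 126, 121, 140, 155, 164, 168, 173, 197]
```

View pics/w2z.png

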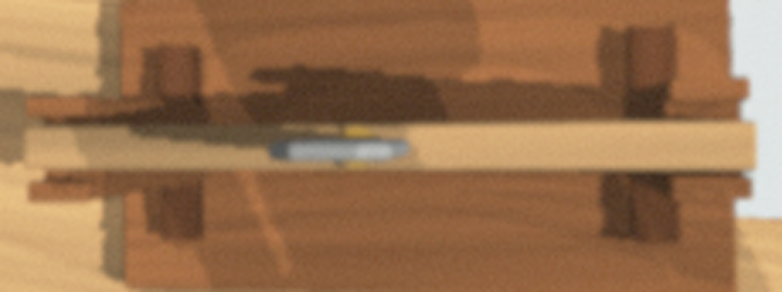

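```bash
python3 - <<'E'
from h import *
f=snap("wrist")
def pl(f,uv,z):
    c,d=ray(f,uv); return c+d*(z-c[2])/d[2]
for z in (.192,.197):
    A,B=pl(f,(322.3,37.5),z),pl(f,(323.3,252),z); d=A-B; L=np.linalg.norm(d);C=(A+B)/2
    print(z,A,B,L,C,d/L,"grip+72",C+d/L*.072)
print("eye",pl(f,(324.2,162),.2615))
u=np.array([.992,.128])
E
```

```text
0.192 [0.50781514 0.32076669 0.192     ] [0.5368557  0.10247456 0.192     ] 0.2202153644950795 [0.52233542 0.21162063 0.192     ] [-0.13187345  0.99126656  0.        ] grip+72 [0.51284054 0.28299182 0.192     ]
0.197 [0.50784345 0.31989469 0.197     ] [0.5364825  0.10462062 0.197     ] 0.21717072286909003 [0.52216298 0.21225765 0.197     ] [-0.13187345  0.99126656  0.        ] grip+72 [0.51266809 0.28362885 0.197     ]
eye [0.52194705 0.21393318 0.2615    ]
```

```bash
python3 - <<'E'
from h import *
goto((0.5127,0.2833,0.178),(0.9913,0.1319)); 
E
```

```text
TCP [0.5197 0.1898 0.4203] shift cm [ 9.37  0.45 24.23] yaw -0.009 F [-0.47 -0.53  0.32] w 0.0856 t 6.22
```

>>> {"fn": "carry_out", "kwargs": {"series": "4.7 0.2 0 -0.009 1;4.7 0.2 0 0 1;0 0 4.5 0 1;0 0 4.5 0 1;0 0 4.5 0 1;0 0 4 0 1;0 0 2 0 1;0 0 0 0 1"}}

```text
clock: 7.22
tcp_pos: [0.5112, 0.2832, 0.2246]
orientation: [-2.068, -2.364, 0.003]
contact_force: [1.2, 0.5, 0.5]
grip_width: 0.0856
```

```bash
python3 - <<'E'
from h import *
goto((0.5127,0.2833,0.178),(0.9913,0.1319)); 
f=snap("wrist","w3.png"); snap("scene","s3.png")
E
```

```text
TCP [0.5112 0.2832 0.2246] shift cm [-0.01  0.16  4.66] yaw 0.001 F [1.22 0.49 0.46] w 0.0856 t 7.22
```

View pics/w3.png

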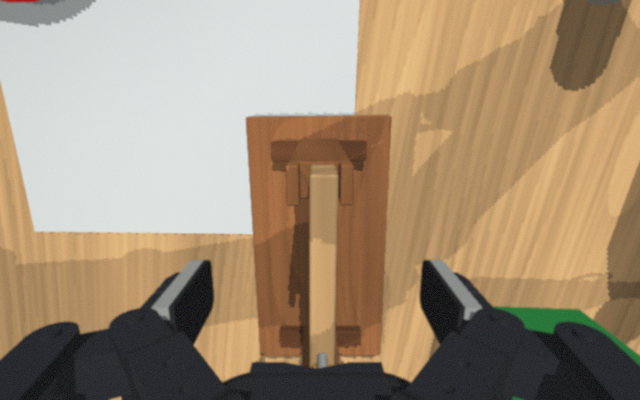

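View pics/s3.png

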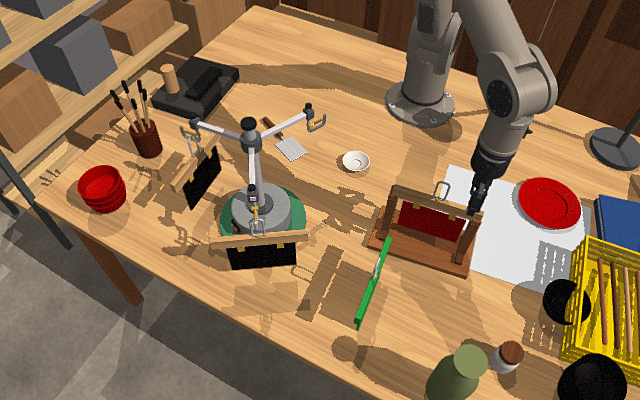

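>>> {"fn": "carry_out", "kwargs": {"series": "0 0.22 1.6 0 1;0 0 1.6 0 1;0 0 1.4 0 1;0 0 0 0 1;0 0 0 0 1"}}

```text
clock: 7.95
tcp_pos: [0.5138, 0.2841, 0.1794]
orientation: [-2.068, -2.365, -0.0]
contact_force: [0.9, -0.7, -0.5]
grip_width: 0.0855
```

```bash
python3 - <<'E'
from h import *
goto((0.5127,0.2833,0.178),(0.9913,0.1319)); 
f=snap("wrist","w4.png")
E
```

```text
TCP [0.5138 0.2841 0.1794] shift cm [-0.06 -0.12  0.14] yaw 0.002 F [ 0.93 -0.66 -0.48] w 0.0855 t 7.95
```

View pics/w4.png

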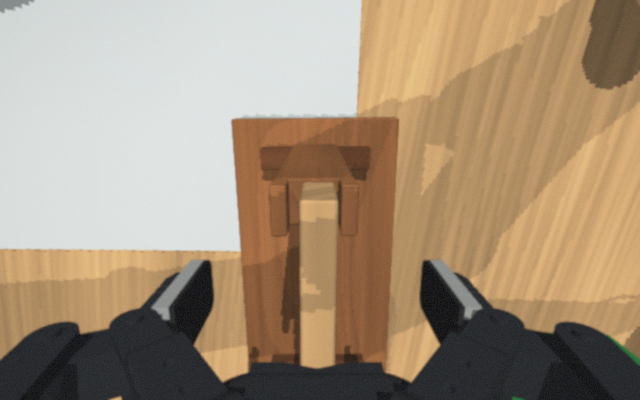

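The batten is centred between the fingers at column ~318. I'll close now.

>>> {"fn": "carry_out", "kwargs": {"series": "0 0 0 0 0.4;0 0 0 0 0.1;0 0 0 0 0;0 0 0 0 0;0 0 0 0 0;0 0 0 0 0;0 0 0 0 0;0 0 0 0 0", "grip_force": 100}}

```text
clock: 9.0
tcp_pos: [0.5139, 0.2839, 0.1796]
orientation: [2.068, 2.365, 0.001]
contact_force: [0.3, -1.5, 5.7]
grip_width: 0.0123
```

```bash
python3 - <<'E'
from h import *
goto((0.5127,0.2833,0.178),(0.9913,0.1319)); 
f=snap("wrist","w5.png"); print(r.get_obs()["moment"])
E
```

```text
TCP [0.5139 0.2839 0.1796] shift cm [-0.05 -0.13  0.16] yaw 0.002 F [ 0.3  -1.47  5.74] w 0.0123 t 9.0
[-0.20461339  0.17000355 -0.03160922]
```

View pics/w5.png

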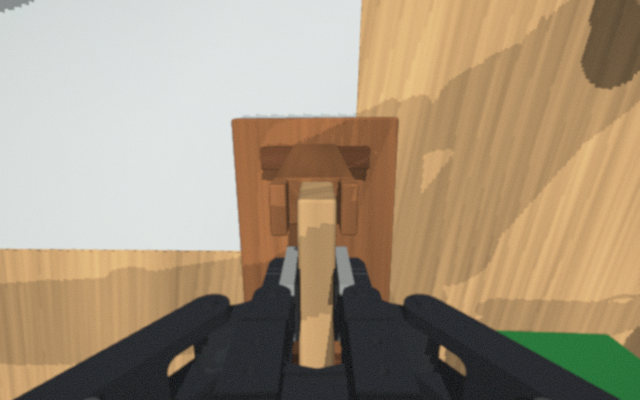

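>>> {"fn": "carry_out", "kwargs": {"series": "0 0 -0.5 0 0;0 0 -1 0 0;0 0 -2 0 0;0 0 -3 0 0;0 0 -3 0 0;0 0 -3 0 0;0 0 -1.5 0 0;0 0 0 0 0"}}

```text
clock: 10.05
tcp_pos: [0.514, 0.2842, 0.3206]
orientation: [2.067, 2.364, 0.003]
contact_force: [0.4, 0.2, -1.9]
grip_width: 0.0126
```

```bash
python3 - <<'E'
from h import *
o,R=tool();print(o["tcp_pos"],o["contact_force"],o["moment"],o["grip_width"])
s=snap("scene","s6.png");t=snap("top","t6.png");f=snap("wrist","w6.png")
for f,n in ((s,"s"),(t,"t")):
  for q in ("batten","eye"): print(n,q,[(np.round(l["uv"],1).tolist(),round(l["confidence"],2)) for l in spotter.mark_of(f,q)])
E
```

```text
[0.51401449 0.2842355  0.32057336] [ 0.35656754  0.23332474 -1.94048687] [ 0.02012433 -0.01548144  0.03277783] 0.012566379364425166
s batten [([449.7, 163.5], 0.73)]
s eye [([378.8, 261.4], 0.94), ([460.3, 138.6], 0.77)]
t batten [([223.8, 158.6], 0.94), ([173.0, 264.4], 0.68)]
t eye [([213.5, 150.1], 0.88), ([158.3, 266.8], 0.66)]
```

View pics/s6.png

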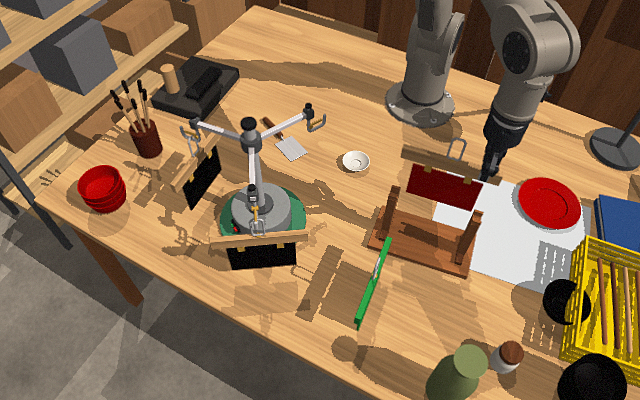

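View pics/t6.png

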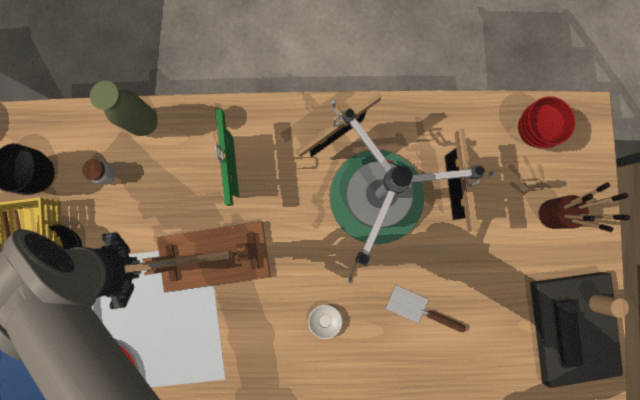

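View pics/w6.png

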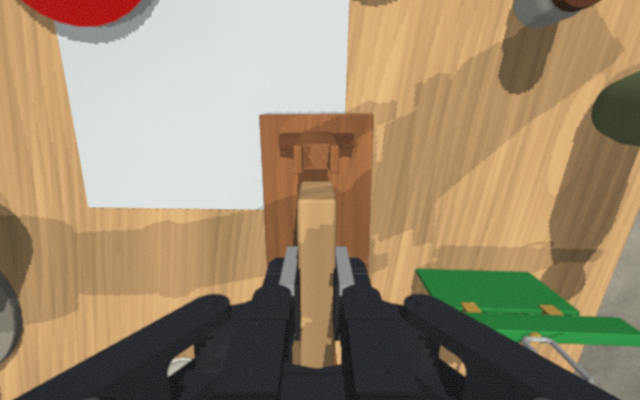

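```bash
python3 - <<'E'
from h import *
s=snap("scene");t=snap("top")
a=s["color"][125:205,390:510];b=t["color"][245:290,115:255]
cv2.imwrite("pics/zs6.png",cv2.resize(a,None,fx=6,fy=6,interpolation=cv2.INTER_CUBIC))
cv2.imwrite("pics/zt6.png",cv2.resize(b,None,fx=5.5,fy=5.5,interpolation=cv2.INTER_CUBIC))
E
```

```text
(no output)
```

View pics/zs6.png

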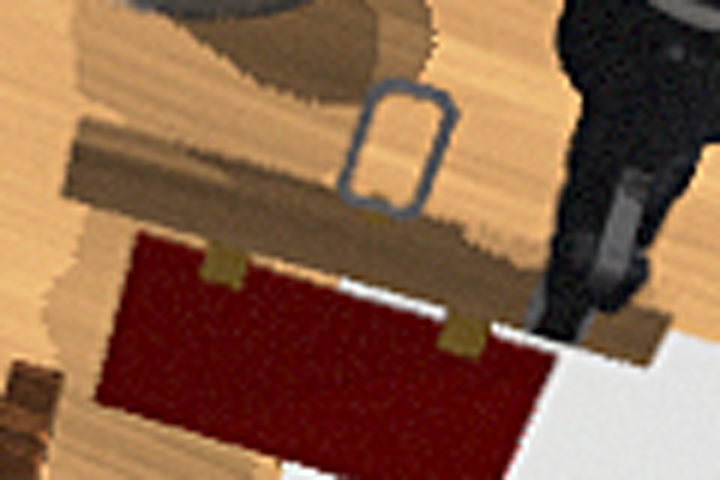

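View pics/zt6.png

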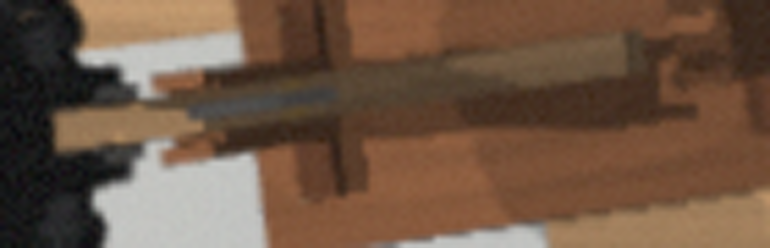

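```bash
python3 - <<'E'
from h import *
s=snap("scene");t=snap("top")
o,R=tool()
X,e=tri([(s,(459.1,139.7)),(t,(157.5,263.9))]); print(X,e,"tool",(R.T@(X-o["tcp_pos"])).round(4))
# predicted: eye from grasp
for zz in (.0794,.077): 
  P=o["tcp_pos"]+R@np.array([-.0725,-.0013,-zz]); print(P,proj(s,P),proj(t,P))
# batten ends, top edge far side (-x side hidden?) use lower edge, end corners in scene: lower-left (65,195), lower-right(650,365)
z=lambda p:(390+(p[0]+.5)/6-.5,125+(p[1]+.5)/6-.5)
for yy in (-.182,.038):
  P=o["tcp_pos"]+R@np.array([yy,.0057,.0146]); u=proj(s,P)[0]; print(u,((u+.5-[390,125])*6-.5).round(0))
E
```

```text
[0.52235831 0.21179183 0.39413968] [np.float64(0.37177648265174124), np.float64(0.4579801133863817)] tool [-0.0725 -0.001  -0.0751]
[0.52207207 0.21179296 0.39843886] [[459.29590449 138.19231904]] [[156.15629458 264.37512887]]
[0.52207109 0.21179261 0.39603886] [[459.00557151 139.01778579]] [[156.67036697 264.30470387]]
[399.63304429 156.45418554] [ 60. 191.]
[498.02100495 185.34642839] [651. 365.]
```

>>> {"fn": "carry_out", "kwargs": {"series": "0 0 -1.5 0 0;0 0 -1.5 0 0;0 0 0 0.1 0;0 0 0 0.12 0;0 0 0 0.12 0;0 0 0 0.12 0;0 0 0 0.1 0;0 0 0 0 0"}}

```text
clock: 11.6
tcp_pos: [0.5139, 0.2842, 0.3506]
orientation: [2.64, 1.703, 0.003]
contact_force: [-0.2, -0.8, -1.4]
grip_width: 0.0122
```

```bash
python3 - <<'E'
from h import *
goto((0.478,-0.035,0.32),(0.909,-0.417))
E
```

```text
TCP [0.5139 0.2842 0.3506] shift cm [-30.57   9.88   3.03] yaw 0.005 F [-0.17 -0.78 -1.45] w 0.0122 t 11.6
```

>>> {"fn": "carry_out", "kwargs": {"series": "-2.5 0.8 0 0.005 0;-4.5 1.45 0 0 0;-4.5 1.45 0 0 0;-4.5 1.45 0 0 0;-4.5 1.45 0 0 0;-4.5 1.45 0 0 0;-3.5 1.1 0 0 0;-2.05 0.75 0 0 0"}}

```text
clock: 12.6
tcp_pos: [0.4759, -0.0372, 0.3501]
orientation: [2.644, 1.695, 0.001]
contact_force: [0.4, 0.9, -1.2]
grip_width: 0.0118
```

>>> {"fn": "carry_out", "kwargs": {"series": "0 0 2 0 0;0 0 3 0 0;0 0 3 0 0;0 0 2 0 0;0 0 0 0 0;0 0 0 0 0"}}

```text
clock: 13.35
tcp_pos: [0.4769, -0.0349, 0.2506]
orientation: [2.643, 1.696, 0.002]
contact_force: [0.2, -0.1, -1.1]
grip_width: 0.0119
```

```bash
python3 - <<'E'
from h import *
goto((0.478,-0.035,0.215),(0.909,-0.417))
s=snap("scene","s7.png");t=snap("top","t7.png")
o,R=tool(); E=o["tcp_pos"]+R@np.array([-.0725,-.0012,-.077]); print("eye pred",E,proj(s,E),proj(t,E))
for f,n in ((s,"s"),(t,"t")):
  for q in ("batten","eye"): print(n,q,[(np.round(l["uv"],1).tolist(),round(l["confidence"],2)) for l in spotter.mark_of(f,q)])
a=s["color"][90:170,260:380];b=t["color"][230:310,290:410]
cv2.imwrite("pics/zs7.png",cv2.resize(a,None,fx=6,fy=6,interpolation=cv2.INTER_CUBIC))
cv2.imwrite("pics/zt7.png",cv2.resize(b,None,fx=6,fy=6,interpolation=cv2.INTER_CUBIC))
E
```

```text
TCP [ 0.4769 -0.0349  0.2506] shift cm [0.03 0.09 3.56] yaw 0.0 F [ 0.16 -0.06 -1.05] w 0.0119 t 13.35
eye pred [ 0.44545614 -0.10039337  0.32754642] [[338.26882961  92.55518618]] [[342.65486341 304.42328929]]
s batten [([337.8, 113.5], 0.9), ([374.0, 275.7], 0.8), ([423.8, 242.9], 0.61)]
s eye [([380.9, 261.4], 0.68), ([338.5, 92.7], 0.6), ([421.6, 242.8], 0.33)]
t batten [([339.5, 301.8], 0.95), ([224.3, 155.2], 0.68)]
t eye [([342.8, 303.0], 0.97), ([217.7, 149.8], 0.85)]
```

View pics/zs7.png

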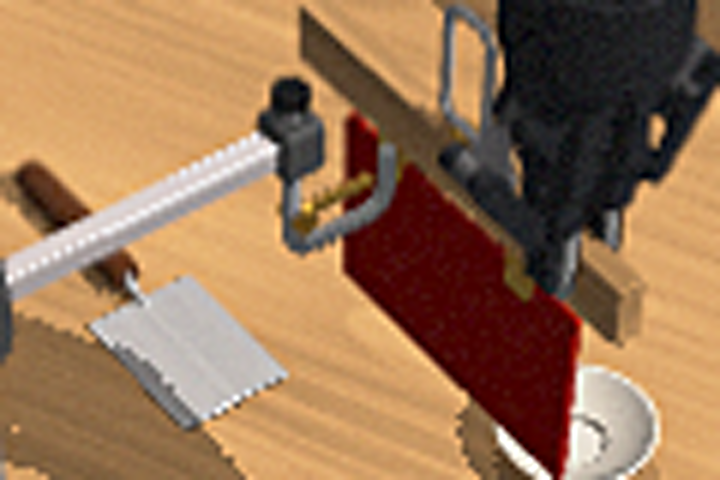

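View pics/zt7.png

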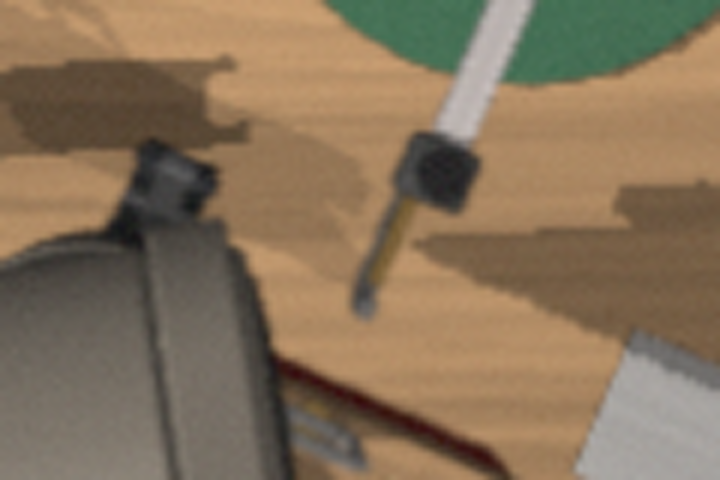

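The scene crop shows the eye at (338,92) clear in front of the nose at (324,114). The prediction and the detections agree. I'll lower it, then advance halfway.

>>> {"fn": "carry_out", "kwargs": {"series": "0 0 1.5 0 0;0 0 1.5 0 0;0 0 0.5 0 0;0 0 0 0 0;0 1 0 0 0;0 1 0 0 0;0 0.5 0 0 0;0 0 0 0 0"}}

```text
clock: 14.65
tcp_pos: [0.4993, -0.0458, 0.2143]
orientation: [-2.645, -1.694, -0.0]
contact_force: [0.2, -0.4, -0.9]
grip_width: 0.0124
```

```bash
cat >> h.py <<'E'
u=np.array([.909,-.417,0]);N=np.array([.483,-.1173,.25])
def chk(fn,off=(-.0725,-.0012,-.077)):
    s=snap("scene"); o,R=tool(); E=o["tcp_pos"]+R@np.array(off); d=E-N
    print("t",round(o["clock"],2),"TCP",o["tcp_pos"].round(4),"F tool",(R.T@o["contact_force"]).round(2),"mom",o["moment"].round(2),"| eye rel nose: u %.1f lat %.1f c %.1f mm"%(d@u*1e3,d@[.417,.909,0]*1e3,d[2]*1e3),proj(s,E).round(1))
    a=s["color"][90:150,280:360];cv2.imwrite("pics/"+fn,cv2.resize(a,None,fx=8,fy=8,interpolation=cv2.INTER_CUBIC))
    return s
E
python3 -c "
from h import *
chk('c1.png')"
```

```text
t 14.7 TCP [ 0.4989 -0.0456  0.2143] F tool [ 0.24 -0.03  0.85] mom [ 0.06 -0.07  0.02] | eye rel nose: u -16.7 lat -0.7 c 41.3 mm [[329.7 107.8]]
```

View pics/c1.png

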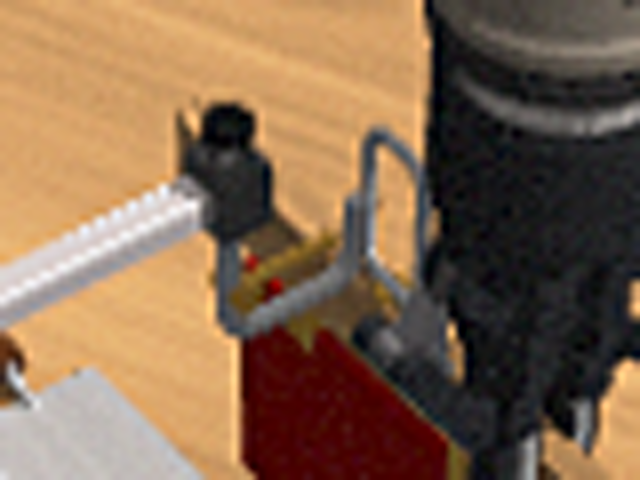

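The eye's bar is at about (329,107), higher than the nose tip and in line with it. I'll pass it over.

>>> {"fn": "carry_out", "kwargs": {"series": "0 0.6 0 0 0;0 0.6 0 0 0;0 0.6 0 0 0;0 0.6 0 0 0;0 0.2 0 0 0;0 0 0 0 0;0 0 0 0 0"}}

```text
clock: 15.58
tcp_pos: [0.5223, -0.0563, 0.2143]
orientation: [-2.645, -1.695, 0.0]
contact_force: [-0.5, -0.0, -0.9]
grip_width: 0.0123
```

```bash
python3 -c "
from h import *
chk('c2.png')"
```

```text
t 15.62 TCP [ 0.5223 -0.0563  0.2143] F tool [0.71 0.11 0.39] mom [ 0.07 -0.05 -0.03] | eye rel nose: u 9.1 lat -0.6 c 41.3 mm [[321.3 112. ]]
```

View pics/c2.png

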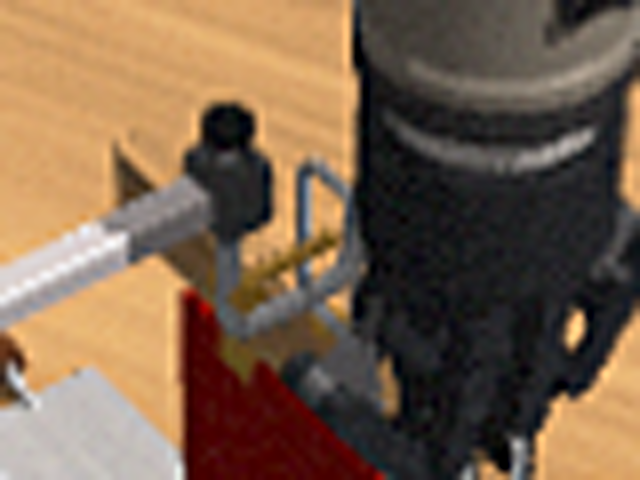

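>>> {"fn": "carry_out", "kwargs": {"series": "0 0 0.4 0 0;0 0 0.4 0 0;0 0 0.4 0 0;0 0 0 0 0;0 0 0 0 0"}}

```text
clock: 16.25
tcp_pos: [0.5226, -0.0564, 0.2023]
orientation: [2.645, 1.695, 0.0]
contact_force: [0.3, -0.7, -1.4]
grip_width: 0.0125
```

```bash
python3 -c "
from h import *
chk('c3.png')
for i in range(3): o,R=tool();print((R.T@o['contact_force']).round(2));snap('top')"
```

```text
t 16.3 TCP [ 0.5226 -0.0564  0.2024] F tool [-0.58  0.    0.44] mom [ 0.06 -0.01  0.03] | eye rel nose: u 9.3 lat -0.7 c 29.4 mm [[321.1 115.6]]
[-0.58  0.    0.44]
[ 0.5  -0.43  1.34]
[0.15 0.44 1.73]
```

View pics/c3.png

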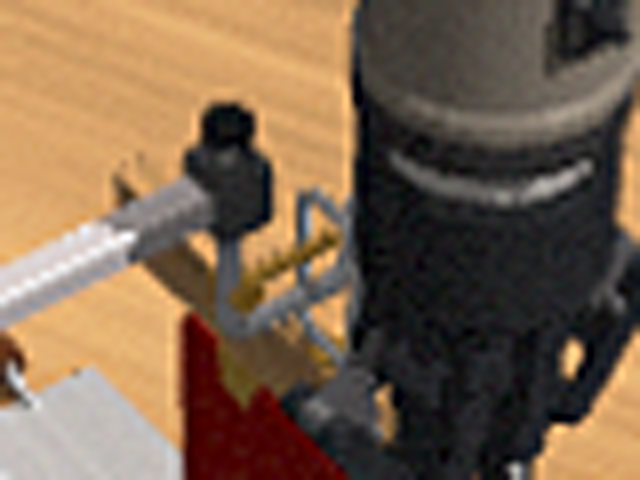

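>>> {"fn": "carry_out", "kwargs": {"series": "0 -0.1 0 0 0;0 -0.1 0 0 0;0 0 0 0 0"}}

```text
clock: 16.82
tcp_pos: [0.5206, -0.0555, 0.2023]
orientation: [2.645, 1.695, -0.0]
contact_force: [0.3, 0.3, -0.7]
grip_width: 0.0124
```

```bash
cat >> h.py <<'E'
def ff(n=4):
    F=[];M=[];P=[]
    for i in range(n):
        o,R=tool();F.append(R.T@o["contact_force"]);M.append(R.T@o["moment"]);P.append(o["tcp_pos"]);eyes.grab_frame("top")
    E=np.mean(P,0)+R@np.array([-.0725,-.0012,-.077])-N
    print("F",np.mean(F,0).round(2),"M",np.mean(M,0).round(3),"u %.2f c %.2f"%(E@u*1e3,E[2]*1e3),"t",round(o["clock"],2))
E
python3 -c "
from h import *
ff()"
```

```text
F [ 0.01 -0.05  1.07] M [0.007 0.097 0.015] u 7.20 c 29.33 t 16.98
```

>>> {"fn": "carry_out", "kwargs": {"series": "0 -0.05 0 0 0;0 0 0 0 0"}}

```text
clock: 17.27
tcp_pos: [0.5202, -0.0553, 0.2023]
orientation: [2.645, 1.695, -0.0]
contact_force: [-0.2, -0.0, -1.4]
grip_width: 0.0121
```

```bash
python3 -c "
from h import *
ff()"
```

```text
F [ 0.12 -0.26  1.77] M [0.021 0.112 0.009] u 6.70 c 29.31 t 17.43
```

>>> {"fn": "carry_out", "kwargs": {"series": "0 -0.05 0 0 0;0 0 0 0 0"}}

```text
clock: 17.73
tcp_pos: [0.5197, -0.0552, 0.2023]
orientation: [2.645, 1.695, -0.0]
contact_force: [0.2, 0.3, -1.0]
grip_width: 0.0121
```

```bash
python3 -c "
from h import *
ff()"
```

```text
F [0.42 0.01 1.32] M [ 0.001  0.122 -0.023] u 6.22 c 29.31 t 17.88
```

>>> {"fn": "carry_out", "kwargs": {"series": "0 -0.05 0.1 0 0;0 0 0 0 0"}}

```text
clock: 18.18
tcp_pos: [0.5194, -0.055, 0.2013]
orientation: [2.645, 1.695, 0.0]
contact_force: [0.6, 0.9, -2.0]
grip_width: 0.0123
```

```bash
python3 -c "
from h import *
ff()"
```

```text
F [0.09 0.2  1.44] M [-0.053  0.14  -0.021] u 5.77 c 28.29 t 18.32
```

>>> {"fn": "carry_out", "kwargs": {"series": "0 -0.05 0 0 0;0 0 0 0 0"}}

```text
clock: 18.62
tcp_pos: [0.5191, -0.0548, 0.2014]
orientation: [2.645, 1.695, 0.001]
contact_force: [1.1, -0.6, -1.7]
grip_width: 0.0121
```

```bash
python3 -c "
from h import *
ff()"
```

```text
F [0.36 1.34 1.84] M [-0.228  0.137 -0.093] u 5.40 c 28.38 t 18.77
```

>>> {"fn": "carry_out", "kwargs": {"series": "0 -0.05 0 0 0;0 0 0 0 0"}}

```text
clock: 19.08
tcp_pos: [0.5187, -0.0546, 0.2014]
orientation: [2.645, 1.695, 0.001]
contact_force: [2.9, -1.8, -2.0]
grip_width: 0.0121
```

```bash
python3 -c "
from h import *
ff()"
```

```text
F [0.   3.28 2.13] M [-0.417  0.178 -0.255] u 4.97 c 28.41 t 19.23
```

Contact with the inner face starts at u ≈ 5.7 mm, and now presses at 3.3 N. I'll ease off slightly, then press down.

>>> {"fn": "carry_out", "kwargs": {"series": "0 0.04 0 0 0;0 0 0.1 0 0;0 0 0.1 0 0;0 0 0.1 0 0;0 0 0.1 0 0;0 0 0.1 0 0;0 0 0.1 0 0;0 0 0 0 0"}}

```text
clock: 20.27
tcp_pos: [0.5188, -0.0546, 0.1952]
orientation: [-2.645, -1.695, -0.0]
contact_force: [3.4, -1.2, -1.5]
grip_width: 0.0123
```

```bash
python3 -c "
from h import *
ff(2);chk('c4.png')"
```

```text
F [0.55 3.58 1.88] M [-0.531  0.156 -0.268] u 5.12 c 22.16 t 20.32
t 20.43 TCP [ 0.5188 -0.0546  0.1952] F tool [0.6  3.81 1.3 ] mom [-0.02 -0.46  0.25] | eye rel nose: u 5.1 lat -0.6 c 22.2 mm [[322.5 117.1]]
```

View pics/c4.png

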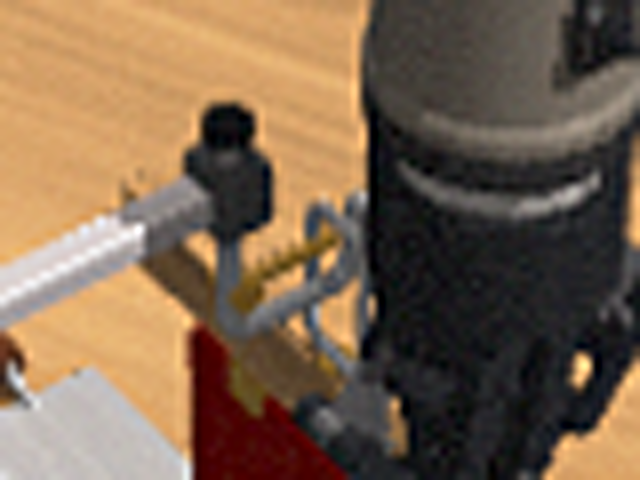

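>>> {"fn": "carry_out", "kwargs": {"series": "0 0.04 0.1 0 0;0 0 0.1 0 0;0 0 0.1 0 0;0 0 0 0 0"}}

```text
clock: 20.92
tcp_pos: [0.519, -0.0549, 0.1924]
orientation: [2.645, 1.695, -0.0]
contact_force: [0.8, -0.8, 2.5]
grip_width: 0.0124
```

```bash
python3 -c "
from h import *
ff(2);chk('c5.png')"
```

```text
F [-0.42  1.42 -2.94] M [-0.134 -0.26  -0.066] u 5.44 c 19.41 t 20.98
t 21.07 TCP [ 0.519  -0.0549  0.1924] F tool [-1.08  1.97 -2.55] mom [-0.35 -0.    0.09] | eye rel nose: u 5.4 lat -0.7 c 19.4 mm [[322.3 117.9]]
```

View pics/c5.png

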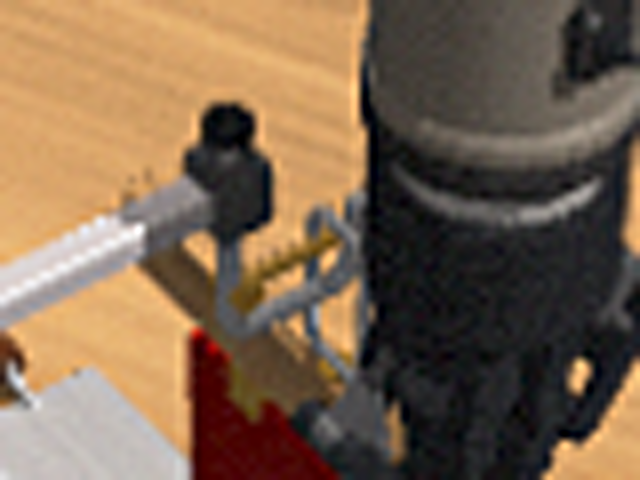

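>>> {"fn": "carry_out", "kwargs": {"series": "0 0 0.1 0 0;0 0 0.1 0 0;0 0 0.1 0 0;0 0 0 0 0"}}

```text
clock: 21.58
tcp_pos: [0.5191, -0.0547, 0.1891]
orientation: [-2.645, -1.695, -0.0]
contact_force: [1.2, -1.1, 2.0]
grip_width: 0.0123
```

```bash
python3 -c "
from h import *
ff(2);chk('c6.png')"
```

```text
F [-0.7   1.24 -2.11] M [-0.171 -0.248 -0.039] u 5.45 c 16.10 t 21.62
t 21.73 TCP [ 0.519  -0.0547  0.1891] F tool [-0.3   1.74 -2.61] mom [-0.25 -0.03  0.05] | eye rel nose: u 5.4 lat -0.6 c 16.1 mm [[322.3 118.9]]
```

View pics/c6.png

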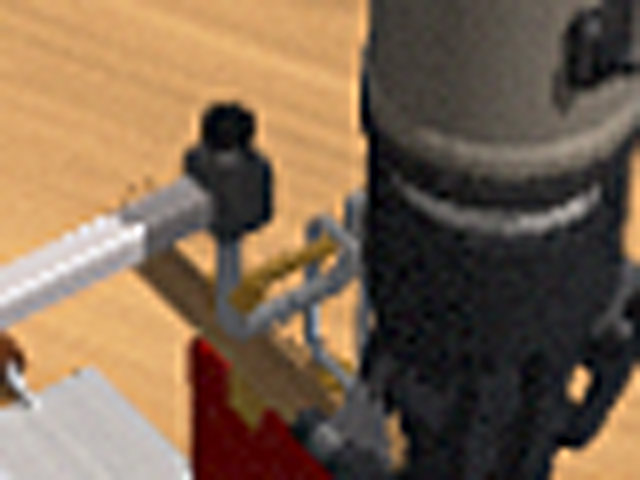

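>>> {"fn": "carry_out", "kwargs": {"series": "0 0 0.1 0 0;0 0 0.1 0 0;0 0 0.1 0 0;0 0 0 0 0"}}

```text
clock: 22.22
tcp_pos: [0.5191, -0.0547, 0.1861]
orientation: [-2.645, -1.695, -0.0]
contact_force: [0.8, -0.0, 1.9]
grip_width: 0.0125
```

```bash
python3 -c "
from h import *
ff(2)"
```

```text
F [ 0.07  0.74 -2.31] M [-0.184 -0.231 -0.079] u 5.51 c 13.11 t 22.27
```

>>> {"fn": "carry_out", "kwargs": {"series": "0 0 0.1 0 0;0 0 0.1 0 0;0 0 0.1 0 0;0 0 0 0 0"}}

```text
clock: 22.82
tcp_pos: [0.5191, -0.0546, 0.1832]
orientation: [-2.645, -1.695, -0.0]
contact_force: [1.4, -1.1, 0.1]
grip_width: 0.0121
```

```bash
python3 -c "
from h import *
ff(2);chk('c7.png')"
```

```text
F [-0.55  2.24  0.85] M [-0.269  0.093 -0.157] u 5.43 c 10.04 t 22.88
t 22.98 TCP [ 0.5189 -0.0549  0.1827] F tool [0.1  1.97 2.04] mom [ 0.06 -0.33  0.2 ] | eye rel nose: u 5.4 lat -0.8 c 9.7 mm [[322.2 120.8]]
```

View pics/c7.png

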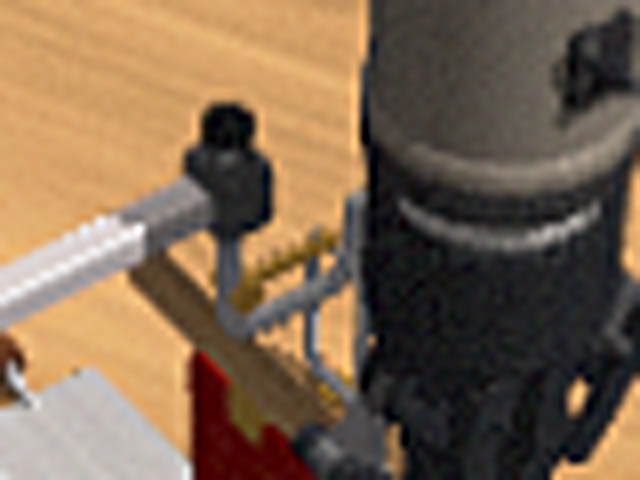

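The gate has snapped shut above the bar: Fz is back to carrying the weight, and the gate shows straight at (270–340, 240–280). I'll move a little toward the hook's middle, then lower it to rest.

>>> {"fn": "carry_out", "kwargs": {"series": "0 0.2 0 0 0;0 0.2 0 0 0;0 0.2 0 0 0;0 0 0.1 0 0;0 0 0.1 0 0;0 0 0 0 0"}}

```text
clock: 23.72
tcp_pos: [0.5244, -0.0574, 0.1812]
orientation: [-2.645, -1.695, 0.0]
contact_force: [0.2, -0.3, -1.5]
grip_width: 0.0122
```

```bash
python3 -c "
from h import *
ff(4)"
```

```text
F [-0.06 -0.09  1.4 ] M [ 0.004  0.106 -0.018] u 11.44 c 8.27 t 23.88
```

>>> {"fn": "carry_out", "kwargs": {"series": "0 0 0.1 0 0;0 0 0 0 0"}}

```text
clock: 24.18
tcp_pos: [0.5245, -0.0574, 0.1802]
orientation: [-2.645, -1.695, 0.0]
contact_force: [0.5, -0.6, -1.0]
grip_width: 0.0123
```

```bash
python3 -c "
from h import *
ff(4)"
```

```text
F [-0.37  0.73  1.35] M [ 0.014  0.111 -0.004] u 11.51 c 7.27 t 24.32
```

>>> {"fn": "carry_out", "kwargs": {"series": "0 0 0.07 0 0;0 0 0 0 0"}}

```text
clock: 24.62
tcp_pos: [0.5245, -0.0574, 0.1795]
orientation: [-2.645, -1.695, 0.0]
contact_force: [0.3, 0.2, -0.9]
grip_width: 0.0127
```

```bash
python3 -c "
from h import *
ff(4)"
```

```text
F [-0.25  0.26  0.97] M [-0.013  0.112  0.008] u 11.50 c 6.56 t 24.77
```

>>> {"fn": "carry_out", "kwargs": {"series": "0 0 0.1 0 0;0 0 0 0 0"}}

```text
clock: 25.08
tcp_pos: [0.5245, -0.0574, 0.1785]
orientation: [-2.645, -1.695, 0.0]
contact_force: [-0.1, -0.0, -1.5]
grip_width: 0.0124
```

```bash
python3 -c "
from h import *
ff(4)"
```

```text
F [ 0.12 -0.16  1.46] M [0.017 0.082 0.003] u 11.52 c 5.57 t 25.23
```

>>> {"fn": "carry_out", "kwargs": {"series": "0 0 0.1 0 0;0 0 0 0 0"}}

```text
clock: 25.52
tcp_pos: [0.5245, -0.0574, 0.1775]
orientation: [-2.645, -1.695, 0.0]
contact_force: [0.4, 1.0, -1.9]
grip_width: 0.0126
```

```bash
python3 -c "
from h import *
ff(4);chk('c8.png')"
```

```text
F [ 0.07 -0.22  1.92] M [-0.015  0.106  0.008] u 11.50 c 4.57 t 25.68
t 25.77 TCP [ 0.5246 -0.0574  0.1776] F tool [-1.26 -0.55  1.13] mom [ 0.12 -0.01  0.04] | eye rel nose: u 11.5 lat -0.7 c 4.6 mm [[320.2 123.3]]
```

View pics/c8.png

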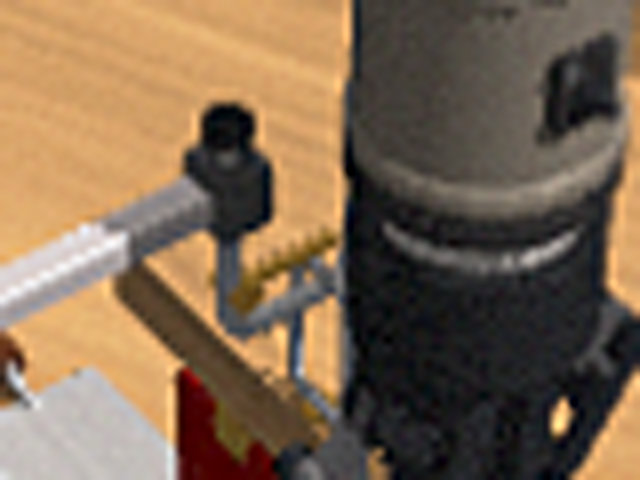

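>>> {"fn": "carry_out", "kwargs": {"series": "0 0 0.1 0 0;0 0 0 0 0"}}

```text
clock: 26.02
tcp_pos: [0.5247, -0.0575, 0.1767]
orientation: [2.645, 1.695, 0.0]
contact_force: [-1.0, -0.4, 0.3]
grip_width: 0.0124
```

```bash
python3 -c "
from h import *
ff(3)"
```

```text
F [-0.29 -0.06 -0.43] M [ 0.02  -0.08   0.014] u 11.65 c 3.75 t 26.12
```

>>> {"fn": "carry_out", "kwargs": {"series": "0 0 0.1 0 0;0 0 0 0 0"}}

```text
clock: 26.42
tcp_pos: [0.5248, -0.0578, 0.1761]
orientation: [2.645, 1.694, 0.0]
contact_force: [-1.4, -1.6, 5.9]
grip_width: 0.0124
```

```bash
python3 -c "
from h import *
ff(3)"
```

```text
F [-2.   -1.   -5.23] M [ 0.094 -0.586  0.067] u 11.85 c 3.16 t 26.52
```

>>> {"fn": "carry_out", "kwargs": {"series": "0 0 0.07 0 0;0 0 0 0 0"}}

```text
clock: 26.82
tcp_pos: [0.5249, -0.058, 0.1758]
orientation: [2.644, 1.694, 0.0]
contact_force: [-2.7, -0.8, 8.2]
grip_width: 0.0124
```

```bash
python3 -c "
from h import *
ff(3)"
```

```text
F [-2.4  -1.84 -8.05] M [ 0.199 -0.913  0.12 ] u 11.98 c 2.81 t 26.93
```

>>> {"fn": "carry_out", "kwargs": {"series": "0 0 -0.07 0 0;0 0 -0.07 0 0;0 0 0 0 0"}}

```text
clock: 27.35
tcp_pos: [0.5247, -0.0575, 0.1764]
orientation: [2.645, 1.695, 0.0]
contact_force: [-0.4, -0.8, 3.2]
grip_width: 0.0118
```

```bash
python3 -c "
from h import *
ff(3)"
```

```text
F [-1.35 -0.28 -3.35] M [-0.05  -0.455 -0.034] u 11.65 c 3.36 t 27.45
```

>>> {"fn": "carry_out", "kwargs": {"series": "0 0 -0.05 0 0;0 0 0 0 0", "grip_force": 40}}

```text
clock: 27.75
tcp_pos: [0.5245, -0.0573, 0.1767]
orientation: [-2.645, -1.695, 0.0]
contact_force: [-0.7, -1.4, 1.3]
grip_width: 0.0122
```

```bash
python3 -c "
from h import *
ff(3)"
```

```text
F [-1.58 -0.07 -1.28] M [-0.137 -0.221 -0.064] u 11.49 c 3.65 t 27.85
```

Nearly neutral. I'll release in stages.

>>> {"fn": "carry_out", "kwargs": {"series": "0 0 0 0 0.17;0 0 0 0 0.2;0 0 0 0 0.25;0 0 0 0 0.3;0 0 0 0 0.35;0 0 0 0 0.4;0 0 0 0 0.4;0 0 0 0 0.4"}}

```text
clock: 28.9
tcp_pos: [0.5246, -0.0574, 0.1768]
orientation: [-2.645, -1.695, -0.0]
contact_force: [-0.4, 0.5, -1.1]
grip_width: 0.0341
```

```bash
python3 -c "
from h import *
ff(2);chk('c9.png');snap('wrist','w9.png');snap('scene','s9.png')"
```

```text
F [-0.07 -0.44  0.2 ] M [ 0.035 -0.038 -0.036] u 11.53 c 3.82 t 28.95
t 29.05 TCP [ 0.5246 -0.0574  0.1768] F tool [ 0.03  0.06 -0.71] mom [-0.04 -0.01 -0.02] | eye rel nose: u 11.6 lat -0.7 c 3.8 mm [[320.2 123.5]]
```

View pics/c9.png

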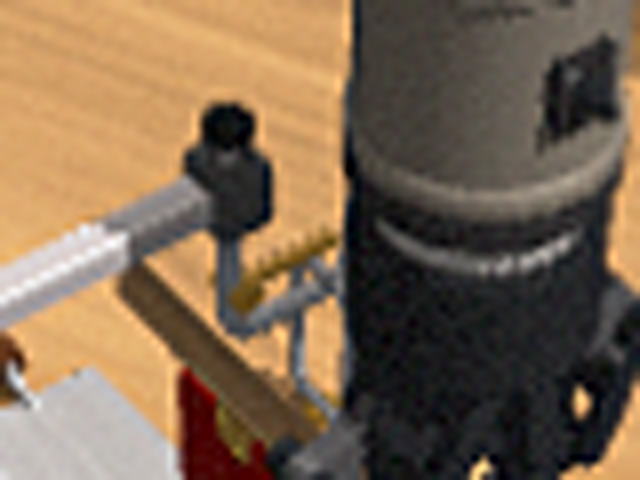

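View pics/w9.png

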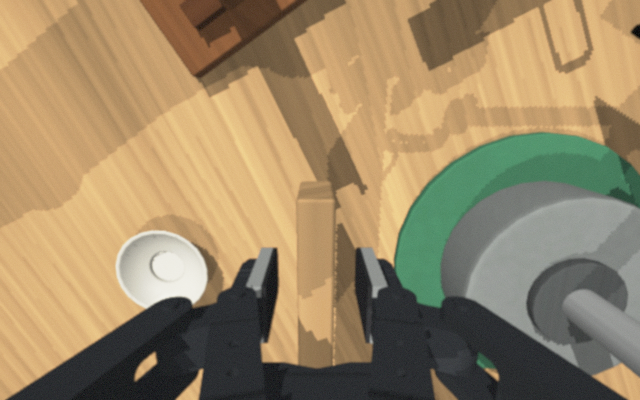

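View pics/s9.png

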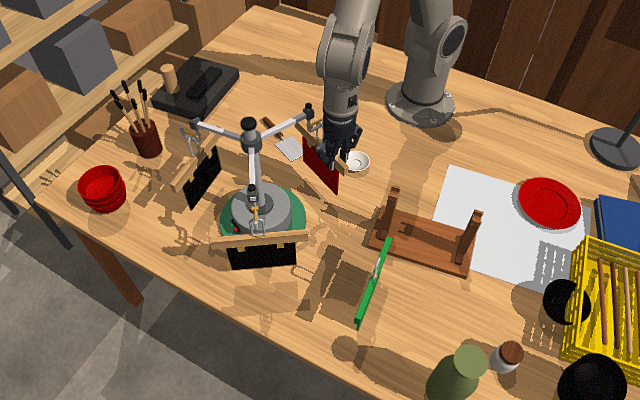

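Released. The batten hangs centred between the open pads. I'll retreat straight up.

>>> {"fn": "carry_out", "kwargs": {"series": "0 0 -0.5 0 0.4;0 0 -1 0 0.4;0 0 -1.5 0 0.4;0 0 -2 0 0.4;0 0 -3 0 0.4;0 0 -3 0 0.4;0 0 -3 0 0.4;0 0 0 0 0.4"}}

```text
clock: 30.15
tcp_pos: [0.5261, -0.0571, 0.3204]
orientation: [2.642, 1.693, 0.007]
contact_force: [-0.1, 0.1, -0.7]
grip_width: 0.034
```

>>> {"fn": "carry_out", "kwargs": {"series": "3 0 -2 0 0.4;4 0 -2 0 0.4;5 0 -1 0 0.4;5 0 0 0 0.4;3 0 0 0 0.4;0 0 0 0 0.4;0 0 0 0 0.4;0 0 0 0 0.4"}}

```text
clock: 31.15
tcp_pos: [0.608, 0.1227, 0.3668]
orientation: [2.646, 1.692, -0.001]
contact_force: [0.5, 0.0, -0.1]
grip_width: 0.0344
```

```bash
python3 - <<'E'
from h import *
o=r.get_obs();print(o["tcp_pos"],o["contact_force"],o["clock"])
s=snap("scene","s10.png");t=snap("top","t10.png")
a=s["color"][90:180,270:370];cv2.imwrite("pics/zs10.png",cv2.resize(a,None,fx=6.5,fy=6.5,interpolation=cv2.INTER_CUBIC))
b=t["color"][220:310,310:410];cv2.imwrite("pics/zt10.png",cv2.resize(b,None,fx=6.5,fy=6.5,interpolation=cv2.INTER_CUBIC))
for i in range(8): s2=snap("scene")
d=cv2.absdiff(s["color"],s2["color"])[90:200,260:380]; print("diff",d.max(),d.mean())
for f,n in ((s2,"s"),):
  for q in ("batten","eye"): print(n,q,[(np.round(l["uv"],1).tolist(),round(l["confidence"],2)) for l in spotter.mark_of(f,q)])
E
```

```text
[0.60799276 0.1227386  0.36677071] [ 0.52019618  0.03145964 -0.05221874] 31.15
diff 149 2.821237373737374
s batten [([372.9, 275.8], 0.85), ([318.5, 144.0], 0.79)]
s eye [([321.6, 123.8], 0.82), ([379.9, 259.2], 0.65)]
```

View pics/zs10.png

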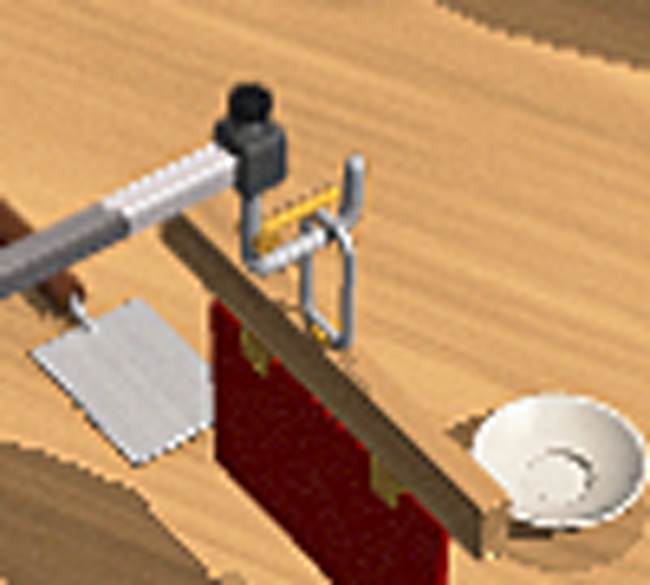

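View pics/zt10.png

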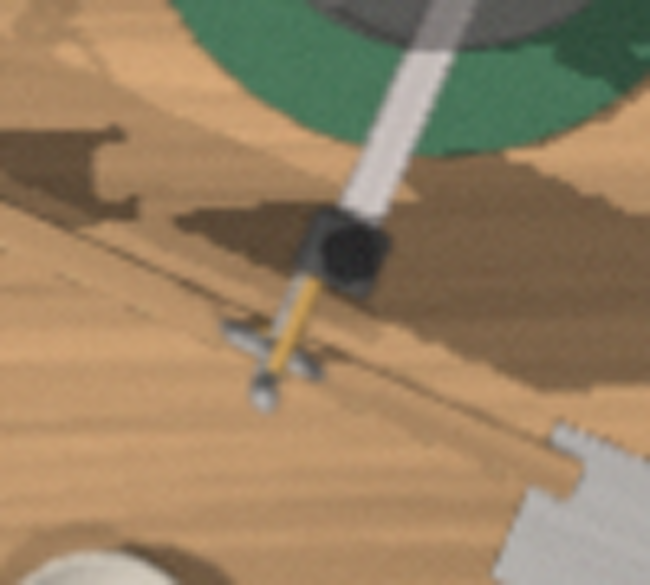

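View pics/s10.png

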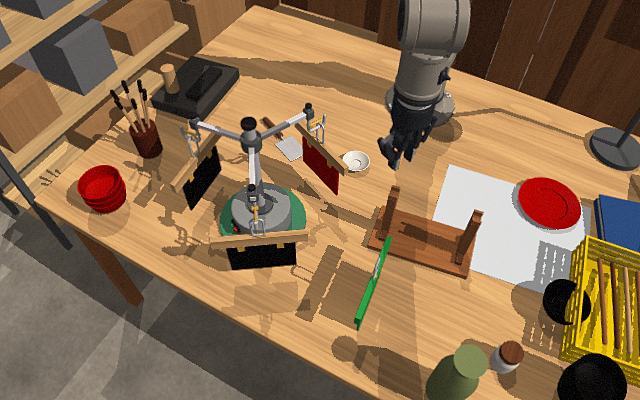

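The work hangs with its eye through the hook and the gate shut above it. I'll check for residual swing.

>>> {"fn": "carry_out", "kwargs": {"series": "0 0 0 0 0.4;0 0 0 0 0.4;0 0 0 0 0.4;0 0 0 0 0.4;0 0 0 0 0.4;0 0 0 0 0.4;0 0 0 0 0.4;0 0 0 0 0.4"}}

```text
clock: 32.75
tcp_pos: [0.6081, 0.1243, 0.3668]
orientation: [2.645, 1.695, 0.0]
contact_force: [-0.3, 0.8, 0.2]
grip_width: 0.034
```

```bash
cat > sw.py <<'E'
from h import *
fr=[];ts=[]
for i in range(26): ts.append(r.get_obs()["clock"]);fr.append(snap("scene")["color"])
# red panel centroid
for nm,x0,x1,y0,y1 in (("red",295,350,125,200),("blk",225,300,235,275)):
  out=[]
  for f in fr:
    c=f[y0:y1,x0:x1].astype(int)
    m=(c[...,2]>60)&(c[...,1]<25)&(c[...,0]<25) if nm=="red" else (c.max(2)<25)
    ys,xs=np.nonzero(m); out.append((xs.mean()+x0,ys.mean()+y0))
  out=np.array(out);print(nm,out.min(0).round(2),out.max(0).round(2)); 
  if nm=="red": print((out-out.mean(0)).round(2).tolist())
print(ts[0],ts[-1])
E
python3 sw.py
```

```text
red [320.21 165.63] [320.4  165.87]
[[0.07, -0.0], [-0.11, -0.12], [0.02, 0.02], [0.02, 0.06], [-0.07, -0.07], [0.02, 0.01], [0.02, 0.05], [-0.01, 0.03], [0.01, 0.07], [0.03, 0.06], [0.06, 0.04], [0.03, -0.01], [-0.01, -0.05], [0.07, 0.09], [-0.05, -0.07], [-0.03, -0.0], [-0.04, -0.04], [0.09, 0.02], [-0.04, -0.13], [-0.06, -0.11], [-0.0, 0.01], [-0.04, 0.11], [0.01, 0.06], [0.0, 0.03], [-0.02, -0.06], [0.04, 0.01]]
blk [261.88 256.19] [262.16 256.28]
32.75 34.0
```

```bash
python3 -c "
from bench import r
o=r.get_obs();print(o['clock'],o['qvel'].round(4))
print(r.hand_in())"
```

```text
34.05 [-0.0013  0.0003 -0.0006  0.0013  0.0004 -0.0004 -0.0016]
the job is handed in; nothing more can be done
None
```

The red panel is hanging on the carousel's free snap hook with the gate shut above its eye. I handed the job in at 34 s of the 67 s allowed, and it reported no verdict.

**What I did:**
- Gripped the batten 72 mm to the +y side of the eye, lifted it straight off the trestle and passed the eye over the nose.
- Felt for the nose's inner face, which took at most about 4 N. Pressed the eye down along it against about 4–5 N until the gate snapped shut.
- Moved the eye about 6 mm in, set it down on the bar, released it and backed off. While setting it down I pressed about 9–10 N, under the 20 N limit.

**Last checks:**
- **Fit:** the scene and top pictures show the eye on the hook's bar inside the nose, with the gate straight and shut above it.
- **Stillness:** the red panel's centre moved less than 0.15 px over 1.25 s, and one of the two black panels, checked the same way, also stayed still. I checked the other black panel only by eye in the scene picture.
- **Lacquer:** I saw nothing touch it in the pictures.

**What did not agree:**
- The eye's height worked out from the gripper read about 3 mm low against the contacts felt. I went by force there.
- The eye met the nose about 0.8 mm from where I expected it.
- My rough fit put the hook about 188 mm from the post, against at most 184 mm in the text. I put this down to error in locating the post.

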